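Latch the board carriage of a test jig

TASK

Close the test jig on the bench: lift its pivoting latch bar by the upright thumb tab, carry the board carriage forward with the bar raised over the striker, press it gently into the rubber buffer until the tooth is past the striker, and let the bar drop fully into the catch so that the carriage stays latched when you let go. Do not ram the buffer or force the bar down on the striker, and leave the bottle, the spare board and the marker where they are.

Things in the scene. Friction and masses are not known exactly. Their poses are not given: they have to be found in the camera images.
- jig: Test jig screwed to the bench: aluminium base plate 300 x 150 x 12 mm with two steel guide rails (tops 34 mm above the bench). Origin: centre of the plate's underside. Its x axis is the way the carriage slides to close (from the rails towards the keeper), z up. No part of it stands over 87 mm with the bar down.
- carriage (a joint): Travel (m) of the grey board carriage (120 x 108 x 12 mm, 0.35 kg) along the jig's +x; 0 = fully back, its start. It carries the latch bar: push it by the bar's tab. A spring pushes it back throughout (1.5 N at 0, 4 N at 0.05); the slide is damped (1.5 N more per 10 mm/s). Nominal: meets the buffer at 0.049, tooth free to drop from 0.050; with the bar down it stops at 0.022.
- latch_bar (a joint): Angle (rad) of the steel latch bar (10 mm wide, 152 mm long, 0.09 kg) about its level pivot at the carriage's back; 0 = level, fully down (its start and end), grows as the free end lifts, to 0.7. It runs along the jig's +x; a tooth points down at its end, faces 132 and 140 mm ahead of the pivot, reaching 11 mm below the striker's top: clear above 0.09 rad. Falls by its own weight.
- latch_tab (a point): Grip point on the bar's upright thumb tab: steel, 10 mm thick (along the jig's y), 22 mm long (along x), round top. It lies 90 mm ahead of and 40 mm above the pivot (bar level), 72 mm above the bench, 14 mm below the tab's top, 23 mm above the bar. Turns with the bar: x along the bar to the tooth, y across the tab. Nothing within 60 mm to either side is higher than 42 mm.
- latch_pivot (a point): Pivot axis of the latch bar on the carriage (moves with the carriage), 32 mm above the bench, 27 mm to the -y side of the jig's middle line; the axis runs along the jig's y.
- keeper: Fixed foot plate (56 x 116 x 5 mm) at the jig's far end, axes as the jig's. On it sits the keeper block with striker and buffer, clamped by hand anywhere within 12 mm either side of its middle setting along x. The setting is NOT measured and must be felt: it shifts striker, buffer and the carriage's nominal numbers alike. Keeper, striker and buffer must never bear more than 15 N in all.
- striker_mid (a point): Middle of the striker's top in the block's middle setting (true place up to 12 mm off along the jig's x): an upright steel block in line with the latch bar, 20 mm long (x), 34 mm wide (y), top 36 mm above the bench. The tooth drops just beyond its far face.
- buffer_mid (a point): Middle of the sprung rubber buffer's face in the block's middle setting (true place up to 12 mm off along the jig's x): 18 mm across, faces the carriage. It gives 1 mm per 3 N. The tooth can drop once it is pressed in by 1 to 2 mm: about 8 N on it is right (12 N in all with the carriage's spring), to be kept up until the bar is down.
- flux_bottle: Loose yellow squeeze bottle, 38 mm across, 99 mm high, origin at the centre of its base; a bystander.
- spare_board: Loose green display board lying flat beside the jig, 49 x 94 x 6 mm (long along its y), origin at the centre of its underside; a bystander.
- marker_black: Loose black marker pen lying flat, 136 mm long (along its y), 13 mm thick, origin under its middle; a bystander.

How it is judged:
By the outcome, as a careful person would: the job done as asked, in the order asked, and still so for the second after the job is handed in, with the robot touching nothing.
It also fails if it takes over 67 s, if anything falls off the work surface, if the arm or the gripper's body presses on something with over 40 N, if the wrist force passes 120 N, or if a joint passes its speed limit or range.

ROBOT

A 6-joint arm with a two-finger parallel gripper is mounted at the origin on a cart in front of the work surface, level with it; the furniture and walls round the work are solid. World frame = base frame: x ahead of the robot, y to its left, z up, the work surface at z = 0. Lengths are in mm, angles in degrees, forces in N, time in s.
With the tool pointing down it reaches from about 350 to 850 mm from the base axis. Payload 8.1 kg.
Tool frame: the origin (TCP) lies midway between the tips of the shut fingers; the grasp point (between the pads) lies 19 mm behind it (r.grip_depth is the distance from the TCP to the grasp point, in mm); z points along the fingers, y is the direction in which the jaws open and shut (so a half turn about z gives the same grasp; the last joint's range is limited). The gripper opens to 85 mm and grips with 20 to 120 N. Pads are 22 mm wide; open, the fingers measure 114 mm over their backs; the gripper's body (76 mm by 85 mm) begins 54 mm behind the grasp point. The pads swing forward as they close: fully open they stand 13 mm farther back than shut.
Start: joints at [68.446, 7.471, 85.268, -0, 87.261, -4.893], TCP at [172.009, 574.82, 231.292] pointing down, gripper open.
Joint ranges: [-169.43, 169.43], [-51.17, 129.36], [1.28, 143.12], [-76.62, 256.62], [0, 156.53], [-152.29, 152.29]. Speed limits (degrees/s): [136.94, 136.94, 159.86, 180, 180, 180].

INTERFACE

Orientations are given as [roll, pitch, yaw] about the fixed x, y, z axes, in that order (R = Rz(yaw) Ry(pitch) Rx(roll)).
In Python, from bench import r, imaging gives the robot as it stands.
- The arm moves only by the shell command python3 -m creep 'ROWS' [FORCE]. ROWS is text: rows parted by semicolons, each of 7 numbers parted by spaces: the shift along the tool's x, y, z in cm, then the turn, a rotation vector about the tool's x, y, z in degrees, then the finger opening in cm, from 0 to 8.54. In form: dx dy dz ax ay az gripper; .... A call has 1 to 20 rows; each row is the pose to reach, as a shift and turn from the pose measured when the call began, along the tool's axes at that moment; what a row does not reach only later rows make up. A row lasts 1/10 s, in which the tool goes at most 50 mm and 8.59 degrees, less where a joint would pass 70% of its speed; a pose out of reach is approached as far as the arm can. A call with a gripper value outside its range is refused whole. The fingers move at their own pace and stop on an object; FORCE is the grip in N (left out, the last holds). Time passes only in rows, so rows that repeat a pose let the fingers close. It gives the time, the measured TCP pose, the force and the opening at its end, in the units of the state.
- r.sense(): the state, without advancing time (a new reading comes with each control period).
- imaging.snapshot(name): name is "scene" or "top" or "wrist"; returns the picture (420x560x3 uint8, red, green, blue); there is no depth.
- imaging.camera_info(name): a dict with "camera_matrix" (3x3 intrinsics, pixels), "R" (3x3) and "t" (3): a world point X has camera coordinates R X + t. Camera axes: x right, y down, z forward; pixel columns grow to the right and rows downward; lengths in mm; the calibration is good to about 2 mm. A picture is of the moment at which its call begins: read the wrist's pose just before it. camera_info takes no time and is no camera call; for the wrist camera it gives the pose at the moment of the call.
- r.hand_in(): hands the job in, once; it reports no verdict.
The state is a dict: "time": time; "joint_pos": joint angles; "qd": joint speeds; "joint_efforts": joint torques, N m; "tool_pos": TCP position; "tcp_rot": TCP orientation; "ft_force": force on the tool from outside, world axes, zero at the start; "wrist_torque": the same for the moment, N m; "finger_gap": finger opening in mm.
Only numpy, scipy, OpenCV 4.12 (cv2) and the standard library are available. Lean on these libraries where they do the work, as an engineer would, in place of code of your own. Each camera call takes 0.05 s, during which the arm holds its last target.

## Working session

There is one attempt and no reset: what is moved stays moved. The work goes in short steps, Python scripts to look and compute and a shell command to move; the robot and the scene stay as the last step left them, time stands still between calls to the robot, and variables do not carry over. Pictures are saved under pics/ and viewed, and the job is handed in when it is done.

```bash
ls; mkdir -p pics; python3 - <<'E'
from bench import r, imaging
import cv2
print(r.sense(), r.grip_depth)
for n in ("scene","top","wrist"):
    i=imaging.snapshot(n); cv2.imwrite(f"pics/{n}0.png",i[:,:,::-1]); c=imaging.camera_info(n); print(n,c)
E
```

```text
pics
{'time': 0.0, 'joint_pos': array([ 6.84441596e+01,  7.51538013e+00,  8.53294636e+01, -8.55552857e-04,
        8.72614828e+01, -4.89360607e+00]), 'qd': array([ 0.00791943,  0.00027359,  0.00597036,  0.03997744,  0.04186344,
       -0.0580244 ]), 'joint_efforts': array([-1.10591791e-03, -5.69404471e+01, -5.00546908e+01, -4.39742253e-04,
        1.50546822e-02, -2.71898898e-05]), 'tool_pos': array([171.8236878 , 574.29609679, 230.23982963]), 'tcp_rot': array([-1.79893988e+02, -8.21887475e-03,  1.63337800e+02]), 'ft_force': array([0.26042046, 0.24048955, 0.0960564 ]), 'wrist_torque': array([-0.00397814,  0.01128154, -0.01352313]), 'finger_gap': 85.71616039489814} 18.700000000000003
scene {'camera_matrix': array([[467.19750737,   0.        , 275.28956867],
       [  0.        , 467.19750737, 202.19934089],
       [  0.        ,   0.        ,   1.        ]]), 'R': array([[-0.63290287, -0.7740621 , -0.01618119],
       [-0.5698936 ,  0.47991029, -0.66701379],
       [ 0.52407561, -0.41293339, -0.74486963]]), 't': array([384.31151497, 391.67416671, 632.62695337])}
top {'camera_matrix': array([[491.09446997,   0.        , 288.31646459],
       [  0.        , 491.09446997, 208.44675753],
       [  0.        ,   0.        ,   1.        ]]), 'R': array([[-0.02066751, -0.99977718, -0.00429467],
       [-0.99735   ,  0.02091666, -0.06968116],
       [ 0.06975547,  0.00284315, -0.99756007]]), 't': array([  -1.42350909,  581.04196687, 1056.24771195])}
wrist {'camera_matrix': array([[361.35576124,   0.        , 283.01541986],
       [  0.        , 361.35576124, 208.37906411],
       [  0.        ,   0.        ,   1.        ]]), 'R': array([[ 2.86486603e-01,  9.58083987e-01, -7.07735433e-04],
       [ 9.23124742e-01, -2.75835200e-01,  2.67872458e-01],
       [ 2.56449094e-01, -7.73951984e-02, -9.63454122e-01]]), 't': array([-599.61352637,  -35.87892187,  377.57879074])}
```

View pics/scene0.png

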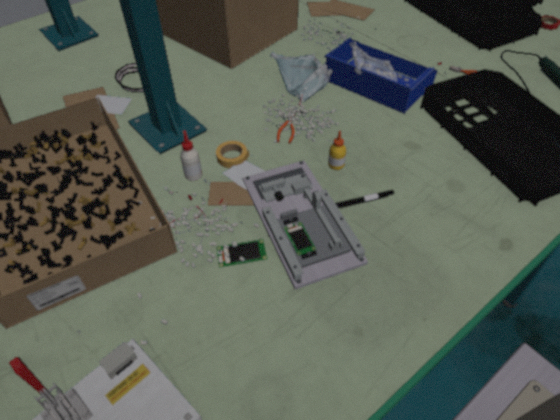

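View pics/top0.png

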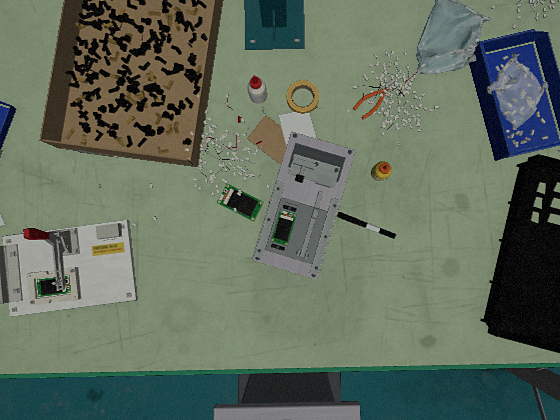

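View pics/wrist0.png

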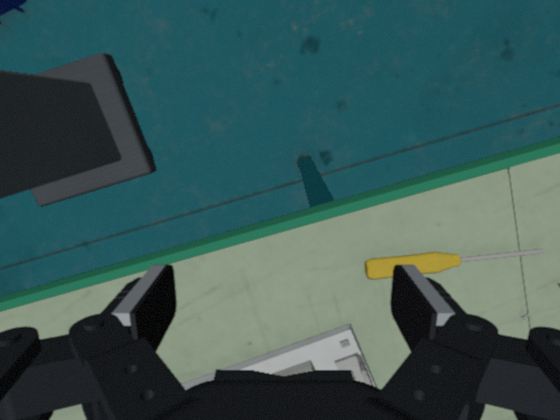

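The jig shows in top view, plate corners about (293,132), (355,150), (318,277), (253,260); the bottle is at (382,170), the marker at (367,225) and the spare board at (240,202). Next, a zoom.

```bash
python3 - <<'E'
import cv2
i=cv2.imread("pics/top0.png")[120:290,235:405]; cv2.imwrite("pics/topz.png",cv2.resize(i,None,fx=3.5,fy=3.5,interpolation=cv2.INTER_CUBIC))
i=cv2.imread("pics/scene0.png")[150:295,210:400]; cv2.imwrite("pics/scenez.png",cv2.resize(i,None,fx=4,fy=4,interpolation=cv2.INTER_CUBIC))
E
```

```text
(no output)
```

View pics/topz.png

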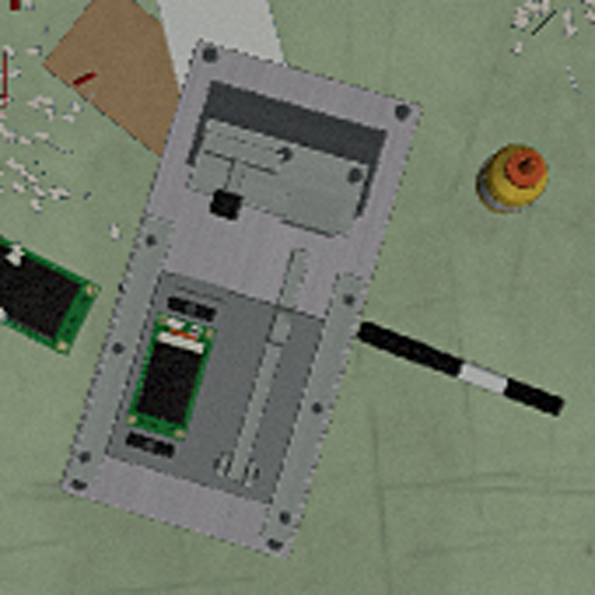

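View pics/scenez.png

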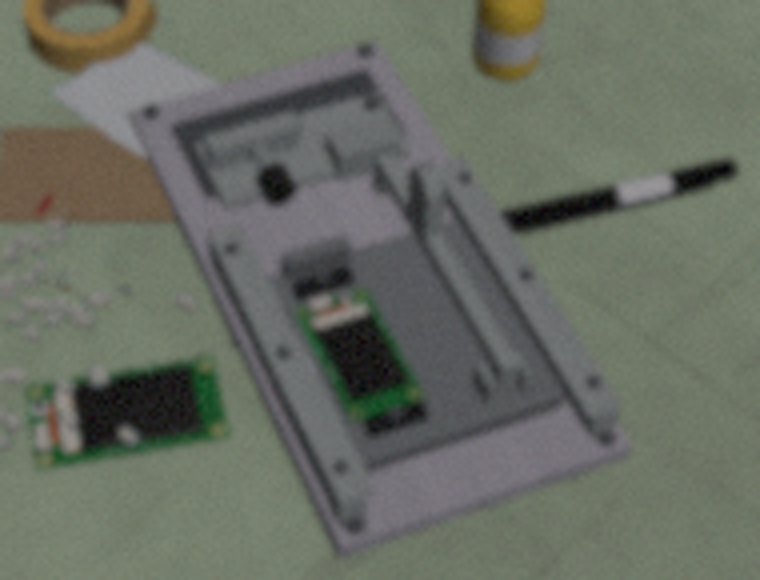

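```bash
cat > h.py <<'E'
import numpy as np
from bench import r, imaging
def ray(n,u,v):
    c=imaging.camera_info(n);K,R,t=map(np.array,(c["camera_matrix"],c["R"],c["t"]))
    return -R.T@t, R.T@np.linalg.solve(K,[u,v,1.])
def onz(n,u,v,z):
    o,d=ray(n,u,v); return o+d*(z-o[2])/d[2]
def two(a,b):
    (o1,d1),(o2,d2)=a,b
    A=np.c_[d1,-d2]; s=np.linalg.lstsq(A,o2-o1,rcond=None)[0]
    p,q=o1+s[0]*d1,o2+s[1]*d2; return (p+q)/2,np.linalg.norm(p-q)
def proj(n,X):
    c=imaging.camera_info(n);p=np.array(c["camera_matrix"])@(np.array(c["R"])@X+np.array(c["t"]));return p[:2]/p[2]
E
python3 - <<'E'
from h import *
np.set_printoptions(precision=1,suppress=True)
T=lambda x,y:("top",x/3.5+235,y/3.5+120); S=lambda x,y:("scene",x/4+210,y/4+150)
for f,cs in ((T,[(197,42),(422,105),(290,555),(63,488)]),(S,[(132,117),(375,45),(630,450),(342,553)])):
    P=np.array([onz(*f(*c),12) for c in cs]); print(P, np.linalg.norm(np.roll(P,-1,0)-P,axis=1))
    print("c",P.mean(0)); d=P[0]-P[3]+P[1]-P[2]; print("yaw",np.degrees(np.arctan2(d[1],d[0])))
    e=P[0]-P[1]+P[3]-P[2]; print("yawy",np.degrees(np.arctan2(e[1],e[0]))-90)
print("tabtop",onz(*T(284,322),86), two(ray(*T(284,318)),ray(*S(428,170))))
E
```

```text
[[ 752.4  -23.7   12. ]
 [ 708.7 -165.9   12. ]
 [ 426.4  -74.9   12. ]
 [ 471.    66.3   12. ]] [148.8 296.6 148.  295.4]
c [589.6 -49.5  12. ]
yaw -17.793953298789823
yawy -17.2990549247494
[[ 743.9  -20.7   12. ]
 [ 701.  -160.1   12. ]
 [ 418.6  -68.1   12. ]
 [ 462.7   71.1   12. ]] [145.8 297.  146.1 295.8]
c [581.5 -44.5  12. ]
yaw -18.068101548777342
yawy -17.343815209106367
tabtop [567.8 -70.8  86. ] (array([569.4, -72.6,  76.9]), np.float64(3.6294054498950814))
```

```bash
cat >> h.py <<'E'
from scipy.spatial.transform import Rotation as Ro
def toolR(s): return Ro.from_euler('xyz',s["tcp_rot"],degrees=True).as_matrix()
E
python3 - <<'E'
from h import *
np.set_printoptions(precision=2,suppress=True)
s=r.sense();R=toolR(s);p=s["tool_pos"];c=imaging.camera_info("wrist");print(R)
o=-np.array(c["R"]).T@c["t"];print("cam in tool",R.T@(o-p),"axis",R.T@c["R"][2], R.T@c["R"][0])
for g in ([620,-85,270],[570,-72,250]): print(R.T@(np.array(g)-p)/10)
E
```

```text
[[-0.96  0.29 -0.  ]
 [ 0.29  0.96 -0.  ]
 [ 0.   -0.   -1.  ]]
cam in tool [  66.68    0.08 -142.47] axis [-0.27  0.    0.96] [ 0.  1. -0.]
[-61.84 -50.33  -3.88]
[-56.68 -50.51  -1.88]
```

```bash
python3 -m creep '-57 -50 -1 0 0 0 5; -57 -50 -1 0 0 0 5; -57 -50 -1 0 0 0 5; -57 -50 -1 0 0 0 5; -57 -50 -1 0 0 0 5; -57 -50 -1 0 0 0 5; -57 -50 -1 0 0 0 5; -57 -50 -1 0 0 0 5; -57 -50 -1 0 0 0 5; -57 -50 -1 0 0 0 5; -57 -50 -1 0 0 0 5; -57 -50 -1 0 0 0 5; -57 -50 -1 0 0 0 5; -57 -50 -1 0 0 0 5; -57 -50 -1 0 0 0 5; -57 -50 -1 0 0 0 5; -57 -50 -1 0 0 0 5; -57 -50 -1 0 0 0 5; -57 -50 -1 0 0 0 5; -57 -50 -1 0 0 0 5'; python3 - <<'E'
from h import *
import cv2
s=r.sense();print(s["time"],s["tool_pos"],s["tcp_rot"],s["joint_pos"],s["qd"])
i=imaging.snapshot("wrist");cv2.imwrite("pics/w1.png",i[:,:,::-1])
E
```

```text
time: 2.15
tool_pos: [574.2, -66.6, 241.5]
tcp_rot: [-179.9, 0.0, 163.4]
ft_force: [0.2, -0.5, -0.8]
finger_gap: 49.9
2.15 [574.24002231 -66.62016415 241.4560118 ] [-1.79929833e+02  1.62467539e-02  1.63439541e+02] [-1.16535775e+01  3.84803653e+00  8.80725460e+01 -7.13402985e-02
  8.80692336e+01 -8.50907111e+01] [-0.15606127  0.01278147 -0.2342346  -0.08423363 -0.0416758  -0.09244601]
```

View pics/w1.png

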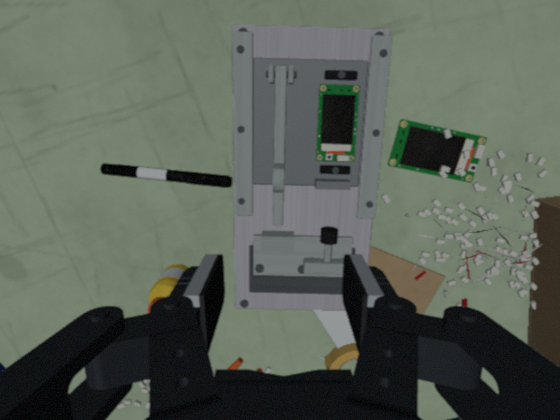

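The wrist view shows the whole jig: plate corners about (234,27), (390,27), (234,308), bar at column ~279, tab about (279,165-190), tooth end ~(278,222), buffer (329,236).

```bash
python3 - <<'E'
import cv2
i=cv2.imread("pics/w1.png")[15:315,215:405]; cv2.imwrite("pics/w1z.png",cv2.resize(i[130:],None,fx=3.5,fy=3.5,interpolation=cv2.INTER_CUBIC)); cv2.imwrite("pics/w1y.png",cv2.resize(i[:190],None,fx=3.1,fy=3.1,interpolation=cv2.INTER_CUBIC))
E
```

```text
(no output)
```

View pics/w1z.png

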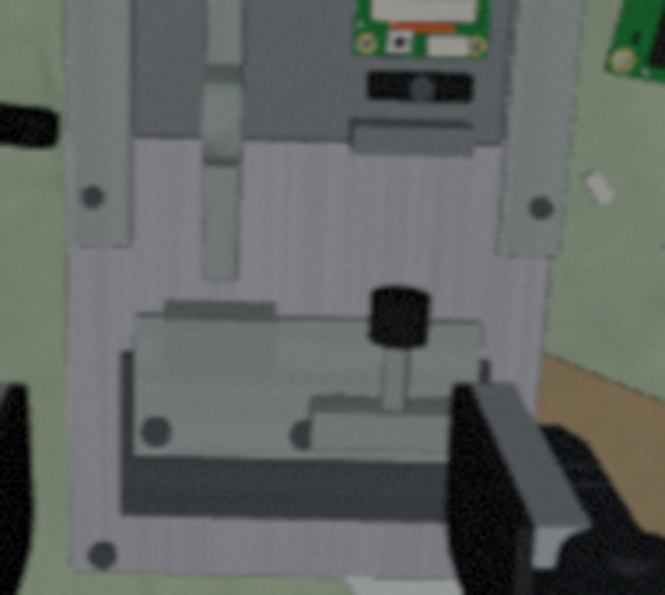

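View pics/w1y.png

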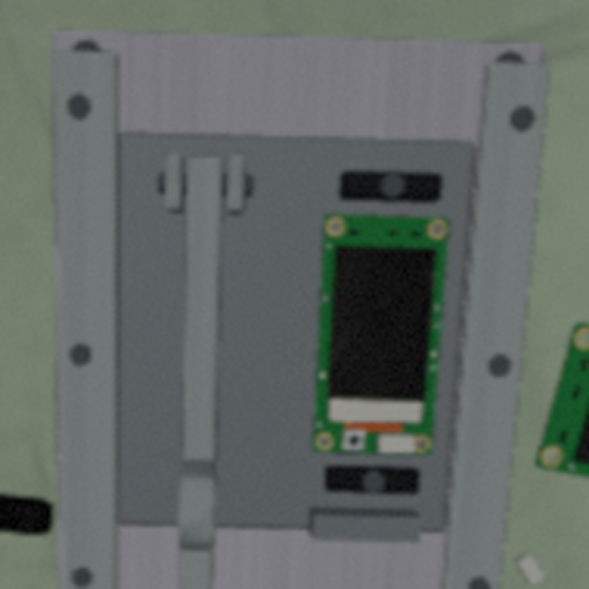

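```bash
python3 - <<'E'
from h import *
np.set_printoptions(precision=1,suppress=True)
Z=lambda X,Y:("wrist",215+X/3.5,145+Y/3.5); Y=lambda X,V:("wrist",215+X/3.1,15+V/3.1)
A=onz(*Y(55,31),12);B=onz(*Y(543,43),12);C=onz(*Z(75,570),12)
print(A,B,C,np.linalg.norm(A-B),np.linalg.norm(A-C))
d=C-A; yw=np.arctan2(d[1],d[0]); e=B-A; yw2=np.arctan2(e[1],e[0])-np.pi/2
print(np.degrees([yw,yw2]))
ya=(2*yw+yw2)/3
cen=(B+C)/2
Rj=Ro.from_euler('z',ya).as_matrix(); cen[2]=0
L=lambda P:Rj.T@(P-cen)
print("cen",cen)
for n,q,z in (("tabbackL",Y(182,462),49),("tabbackR",Y(215,462),49),("tabtopL",Y(180,545),82),("tabtopR",Y(213,545),82),("tabtopL86",Z(203,115),86),("R86",Z(240,115),86),
 ("pivL",Y(175,183),32),("pivR",Y(237,183),32),("barbackL",Y(188,157),36),("barbackR",Y(220,157),36),("barendL",Z(203,280),41),("barendR",Z(238,280),41),("carr back",Y(300,135),32),
 ("rail end -y",Z(104,245),34),("rail end+y",Z(528,255),34),("keeper foot far",Z(130,517),17),("buffer",Z(400,345),30),("railback-yL",Y(58,52),34),("railback+yR",Y(545,65),34)):
    P=onz(*q,z); print(n,P,L(P))
c=imaging.camera_info("wrist");print("cam",-np.array(c["R"]).T@c["t"])
E
```

```text
[425.4 -71.5  12. ] [470.7  69.   12. ] [ 708.9 -162.9   12. ] 147.66090553379777 297.81796488542426
[-17.9 -17.8]
cen [589.8 -46.9   0. ]
tabbackL [556.3 -70.3  49. ] [-24.7 -32.5  49. ]
tabbackR [559.1 -60.8  49. ] [-24.9 -22.6  49. ]
tabtopL [573.6 -75.3  82. ] [ -6.7 -32.   82. ]
tabtopR [576.2 -66.6  82. ] [ -6.9 -22.8  82. ]
tabtopL86 [562.2 -71.8  86. ] [-18.7 -32.1  86. ]
R86 [564.7 -63.3  86. ] [-18.9 -23.3  86. ]
pivL [478.9 -49.4  32. ] [-104.9  -36.3   32. ]
pivR [484.1 -31.8  32. ] [-105.3  -18.    32. ]
barbackL [473.5 -43.6  36. ] [-111.7  -32.5   36. ]
barbackR [476.1 -34.7  36. ] [-111.9  -23.2   36. ]
barendL [615.6 -89.4  41. ] [ 37.6 -32.4  41. ]
barendR [618.5 -79.8  41. ] [ 37.4 -22.5  41. ]
carr back [476.6 -10.5  32. ] [-118.9    0.    32. ]
rail end -y [ 599.5 -114.5   34. ] [ 29.9 -61.3  34. ]
rail end+y [637.2   2.1  34. ] [30.1 61.3 34. ]
keeper foot far [ 693.1 -138.3   17. ] [126.3 -55.3  17. ]
buffer [655.2 -40.3  30. ] [60.3 26.4 30. ]
railback-yL [435.9 -71.   34. ] [-139.1  -70.1   34. ]
railback+yR [478.8  61.5  34. ] [-138.9   69.2   34. ]
cam [510.4 -47.5 384. ]
```

```bash
cat >> h.py <<'E'
YAW=-17.85; CEN=np.array([589.8,-46.9,0]); RJ=Ro.from_euler('z',YAW,degrees=True).as_matrix()
def jig(P): return RJ.T@(np.array(P)-CEN)
def wor(P): return RJ@np.array(P)+CEN
def st():
    s=r.sense(); R=toolR(s); J=RJ.T@R
    print("t",s["time"],"jig TCP",jig(s["tool_pos"]).round(1),"F jig",(RJ.T@s["ft_force"]).round(2),"T jig",(RJ.T@s["wrist_torque"]).round(2),"gap",round(s["finger_gap"],1))
    # pitch: angle of tool z in jig xz plane; lean
    print("pitch(tool about jig y, + = free end up) ",np.degrees(np.arctan2(-J[0,2],-J[2,2])).round(2),"yawerr",np.degrees(np.arctan2(-J[1,0],-J[0,0])).round(2),"roll",np.degrees(np.arctan2(J[1,2],-J[2,2])).round(2))
    return s,R
E
python3 - <<'E'
from h import *
np.set_printoptions(precision=2,suppress=True)
s,R=st()
for z in (100,54): print(R.T@(wor([-14.5,-27.4,z])-s["tool_pos"])/10)
E
```

```text
t 2.2 jig TCP [ -8.7 -23.6 241.5] F jig [ 0.48 -0.52 -0.07] T jig [0.04 0.02 0.06] gap 50.0
pitch(tool about jig y, + = free end up)  -0.02 yawerr 1.29 roll -0.07
[ 0.59 -0.35 14.15]
[ 0.6  -0.34 18.75]
```

```bash
sed -i 's/arctan2(-J\[0,2\]/arctan2(J[0,2]/' h.py; python3 -m creep '0.6 -0.35 5 0 0 1.3 5; 0.6 -0.35 9 0 0 1.3 5; 0.6 -0.35 12 0 0 1.3 5; 0.6 -0.35 13.5 0 0 1.3 5; 0.6 -0.35 14 0 0 1.3 5; 0.6 -0.35 14 0 0 1.3 5; 0.6 -0.35 14 0 0 1.3 5'; python3 - <<'E'
from h import *
import cv2
np.set_printoptions(precision=2,suppress=True)
s,R=st()
i=imaging.snapshot("wrist");cv2.imwrite("pics/w2.png",i[:,:,::-1])
print(R.T@(wor([-14.5,-27.4,54])-s["tool_pos"])/10)
E
```

```text
time: 2.9
tool_pos: [569.0, -68.8, 103.7]
tcp_rot: [-179.9, 0.2, 162.1]
ft_force: [0.2, -0.1, 0.6]
finger_gap: 49.8
t 2.9 jig TCP [-13.1 -27.2 103.7] F jig [ 0.17 -0.02  0.58] T jig [ 0.01 -0.02  0.01] gap 49.8
pitch(tool about jig y, + = free end up)  0.21 yawerr -0.0 roll -0.05
[ 0.16 -0.02  4.97]
```

View pics/w2.png

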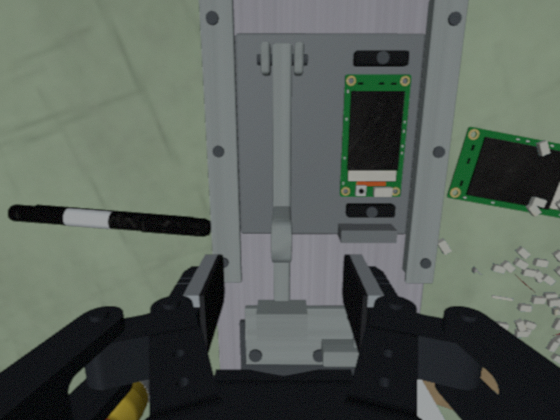

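```bash
python3 - <<'E'
import cv2
i=cv2.imread("pics/w2.png")[190:320,215:350]; cv2.imwrite("pics/w2z.png",cv2.resize(i,None,fx=4.5,fy=4.5,interpolation=cv2.INTER_CUBIC))
E
```

```text
(no output)
```

View pics/w2z.png

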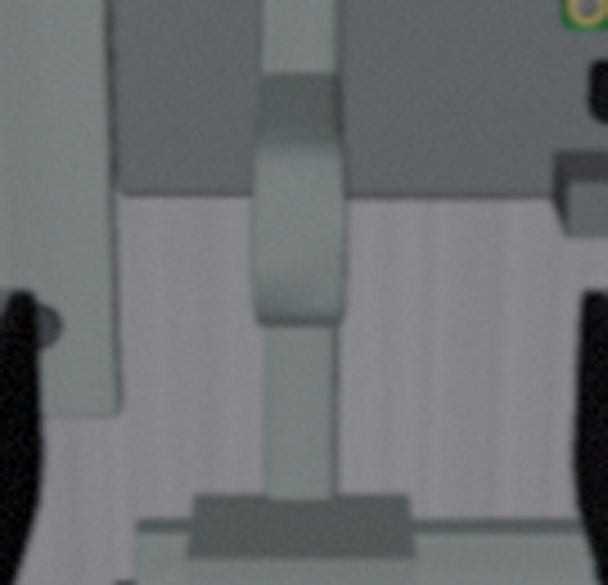

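```bash
python3 - <<'E'
from h import *
np.set_printoptions(precision=1,suppress=True)
Z=lambda X,Y:("wrist",215+X/4.5,190+Y/4.5)
for n,q,zs in (("tab back bottom",Z(300,73),(36,42,49)),("top front silhouette",Z(300,325),(75,77,80)),("shade start, round",Z(300,140),(75,80)),("L",Z(252,210),(84,)),("R",Z(346,210),(84,)),("bar end",Z(298,497),(36,42)),("striker top near",Z(300,553),(36,)),("rail end",Z(80,414),(34,))):
    for z in zs: print(n,jig(onz(*q,z)))
print(jig((lambda c:-np.array(c["R"]).T@c["t"])(imaging.camera_info("wrist"))))
E
```

```text
tab back bottom [-22.2 -27.8  36. ]
tab back bottom [-23.9 -27.8  42. ]
tab back bottom [-25.8 -27.8  49. ]
top front silhouette [ -3.2 -27.7  75. ]
top front silhouette [ -4.1 -27.7  77. ]
top front silhouette [ -5.4 -27.7  80. ]
shade start, round [-25.3 -27.7  75. ]
shade start, round [-26.9 -27.6  80. ]
L [-20.4 -32.7  84. ]
R [-20.4 -22.8  84. ]
bar end [ 41.4 -28.2  36. ]
bar end [ 37.9 -28.1  42. ]
striker top near [ 50.5 -27.9  36. ]
rail end [ 29.2 -59.5  34. ]
[-80.2 -27.  246. ]
```

Tab spans x −25.5…−4 (22 mm as given), y −27.7 in the jig frame: matches. Striker's near edge looks ~6 mm short of nominal (to be felt). Descending.

```bash
python3 -m creep '0.16 -0.05 1.5 0 0 0 4; 0.16 -0.05 3 0 0 0 3.5; 0.16 -0.05 4 0 0 0 3; 0.16 -0.05 4.7 0 0 0 3; 0.16 -0.05 4.9 0 0 0 3; 0.16 -0.05 4.9 0 0 0 3; 0.16 -0.05 4.9 0 0 0 3' 40; python3 - <<'E'
from h import *
st()
E
```

```text
time: 3.65
tool_pos: [568.0, -69.0, 55.2]
tcp_rot: [-180.0, 0.3, 162.1]
ft_force: [0.2, -0.1, -1.0]
finger_gap: 30.0
t 3.65 jig TCP [-14.  -27.7  55.2] F jig [ 0.24 -0.01 -1.03] T jig [0.   0.03 0.02] gap 30.0
pitch(tool about jig y, + = free end up)  0.26 yawerr -0.01 roll -0.05
```

```bash
python3 -m creep '0.05 0 0.15 0 0.26 0 2; 0.05 0 0.15 0 0.26 0 1.4; 0.05 0 0.15 0 0.26 0 1.2; 0.05 0 0.15 0 0.26 0 1; 0.05 0 0.15 0 0.26 0 0.8; 0.05 0 0.15 0 0.26 0 0.6; 0.05 0 0.15 0 0.26 0 0.4; 0.05 0 0.15 0 0.26 0 0.4' 40; python3 - <<'E'
from h import *
st()
E
```

```text
time: 4.45
tool_pos: [567.7, -69.2, 54.0]
tcp_rot: [-179.9, 0.0, 162.1]
ft_force: [-1.4, -3.6, 2.9]
finger_gap: 9.1
t 4.45 jig TCP [-14.2 -28.   54. ] F jig [-0.22 -3.85  2.88] T jig [-0.66  0.04 -0.04] gap 9.1
pitch(tool about jig y, + = free end up)  0.03 yawerr -0.01 roll -0.07
```

```bash
python3 -m creep '0.03 -0.02 -0.12 0 -0.75 0 0.4; 0.06 -0.02 -0.24 0 -1.5 0 0.4; 0.13 -0.02 -0.47 0 -3 0 0.4; 0.13 -0.02 -0.47 0 -3 0 0.4; 0.13 -0.02 -0.47 0 -3 0 0.4; 0.13 -0.02 -0.47 0 -3 0 0.4' 40; python3 - <<'E'
from h import *
st()
E
```

```text
time: 5.05
tool_pos: [566.4, -68.9, 58.7]
tcp_rot: [-179.9, 3.0, 162.1]
ft_force: [1.3, -1.7, 0.7]
finger_gap: 9.4
t 5.05 jig TCP [-15.5 -28.1  58.7] F jig [ 1.8  -1.2   0.71] T jig [-0.17 -0.08 -0.03] gap 9.4
pitch(tool about jig y, + = free end up)  3.04 yawerr -0.01 roll -0.06
```

```bash
python3 -m creep '0.06 0 -0.24 0 -1.5 0 0.4; 0.13 0 -0.47 0 -3 0 0.4; 0.2 0 -0.7 0 -4.5 0 0.4; 0.28 0 -0.93 0 -6 0 0.4; 0.28 0 -0.93 0 -6 0 0.4; 0.28 0 -0.93 0 -6 0 0.4' 40; python3 - <<'E'
from h import *
st()
E
```

```text
time: 5.65
tool_pos: [563.2, -67.8, 68.2]
tcp_rot: [-179.9, 9.1, 162.2]
ft_force: [0.7, -2.3, 0.0]
finger_gap: 9.3
t 5.65 jig TCP [-18.9 -28.1  68.2] F jig [ 1.33 -1.97  0.02] T jig [-0.28 -0.13 -0.08] gap 9.3
pitch(tool about jig y, + = free end up)  9.08 yawerr 0.01 roll -0.06
```

```bash
python3 -m creep '-0.1 0 0.016 0 0 0 0.4; -0.2 0 0.032 0 0 0 0.4; -0.3 0 0.047 0 0 0 0.4; -0.4 0 0.063 0 0 0 0.4; -0.49 0 0.079 0 0 0 0.4; -0.59 0 0.095 0 0 0 0.4; -0.69 0 0.11 0 0 0 0.4; -0.79 0 0.126 0 0 0 0.4; -0.89 0 0.142 0 0 0 0.4; -0.99 0 0.158 0 0 0 0.4; -1.09 0 0.174 0 0 0 0.4; -1.18 0 0.19 0 0 0 0.4; -1.28 0 0.205 0 0 0 0.4; -1.38 0 0.22 0 0 0 0.4; -1.48 0 0.237 0 0 0 0.4; -1.58 0 0.253 0 0 0 0.4; -1.68 0 0.268 0 0 0 0.4; -1.78 0 0.284 0 0 0 0.4; -1.88 0 0.3 0 0 0 0.4; -1.97 0 0.316 0 0 0 0.4' 40; python3 - <<'E'
from h import *
st()
E
```

```text
time: 7.65
tool_pos: [582.2, -74.0, 68.1]
tcp_rot: [-179.9, 9.1, 162.2]
ft_force: [-4.6, 0.5, -3.0]
finger_gap: 9.3
t 7.65 jig TCP [  1.1 -28.1  68.1] F jig [-4.56 -0.91 -2.97] T jig [-0.3   0.92 -0.09] gap 9.3
pitch(tool about jig y, + = free end up)  9.07 yawerr 0.0 roll -0.06
```

```bash
python3 -m creep '-0.1 0 0.016 0 0 0 0.4; -0.2 0 0.032 0 0 0 0.4; -0.3 0 0.047 0 0 0 0.4; -0.4 0 0.063 0 0 0 0.4; -0.49 0 0.079 0 0 0 0.4; -0.59 0 0.095 0 0 0 0.4; -0.69 0 0.11 0 0 0 0.4; -0.79 0 0.126 0 0 0 0.4; -0.89 0 0.142 0 0 0 0.4; -0.99 0 0.158 0 0 0 0.4; -1.09 0 0.174 0 0 0 0.4; -1.18 0 0.19 0 0 0 0.4; -1.28 0 0.205 0 0 0 0.4; -1.38 0 0.22 0 0 0 0.4; -1.48 0 0.237 0 0 0 0.4; -1.48 0 0.237 0 0 0 0.4; -1.48 0 0.237 0 0 0 0.4; -1.48 0 0.237 0 0 0 0.4' 40; python3 - <<'E'
from h import *
import cv2
st()
i=imaging.snapshot("wrist");cv2.imwrite("pics/w3.png",i[:,:,::-1])
st()
E
```

```text
time: 9.45
tool_pos: [596.7, -78.7, 68.3]
tcp_rot: [-179.9, 9.1, 162.2]
ft_force: [-4.2, -1.2, -2.4]
finger_gap: 9.2
t 9.45 jig TCP [ 16.3 -28.1  68.3] F jig [-3.61 -2.47 -2.41] T jig [-0.31  0.62 -0.14] gap 9.2
pitch(tool about jig y, + = free end up)  9.1 yawerr 0.0 roll -0.06
t 9.5 jig TCP [ 16.3 -28.1  68.2] F jig [-3.1  -3.02 -2.42] T jig [-0.34  0.69 -0.13] gap 9.4
pitch(tool about jig y, + = free end up)  9.1 yawerr 0.0 roll -0.06
```

View pics/w3.png

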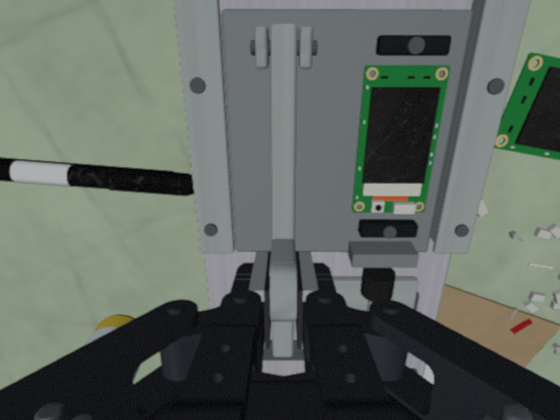

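The wrist view shows the bar raised and gripped (tab at ~(284,270)), buffer pad (378,285) close to the carriage's stop (384,255). Travel 35 mm; static force equals the spring's. Now slow feeling steps.

```bash
python3 -m creep '-0.05 0 0.008 0 0 0 0.4; -0.1 0 0.016 0 0 0 0.4; -0.15 0 0.024 0 0 0 0.4; -0.2 0 0.032 0 0 0 0.4; -0.25 0 0.04 0 0 0 0.4; -0.3 0 0.047 0 0 0 0.4; -0.3 0 0.047 0 0 0 0.4; -0.3 0 0.047 0 0 0 0.4; -0.3 0 0.047 0 0 0 0.4' 40; python3 - <<'E'
from h import *
st()
E
python3 -m creep '-0.05 0 0.008 0 0 0 0.4; -0.1 0 0.016 0 0 0 0.4; -0.15 0 0.024 0 0 0 0.4; -0.2 0 0.032 0 0 0 0.4; -0.2 0 0.032 0 0 0 0.4; -0.2 0 0.032 0 0 0 0.4; -0.2 0 0.032 0 0 0 0.4' 40; python3 - <<'E'
from h import *
st()
E
```

```text
time: 10.4
tool_pos: [599.7, -79.6, 68.3]
tcp_rot: [-179.9, 9.1, 162.2]
ft_force: [-4.0, -0.9, -3.7]
finger_gap: 9.4
t 10.4 jig TCP [ 19.5 -28.1  68.3] F jig [-3.57 -2.08 -3.68] T jig [-0.36  0.71 -0.06] gap 9.4
pitch(tool about jig y, + = free end up)  9.12 yawerr 0.0 roll -0.06
time: 11.1
tool_pos: [601.7, -80.3, 68.3]
tcp_rot: [-179.9, 9.1, 162.2]
ft_force: [-3.5, -1.4, -3.2]
finger_gap: 9.4
t 11.1 jig TCP [ 21.5 -28.2  68.3] F jig [-2.88 -2.41 -3.22] T jig [-0.37  0.7  -0.14] gap 9.4
pitch(tool about jig y, + = free end up)  9.12 yawerr 0.0 roll -0.06
```

```bash
python3 -m creep '-0.05 0 0.008 0 0 0 0.4; -0.1 0 0.016 0 0 0 0.4; -0.15 0 0.024 0 0 0 0.4; -0.15 0 0.024 0 0 0 0.4; -0.15 0 0.024 0 0 0 0.4; -0.15 0 0.024 0 0 0 0.4' 40; python3 - <<'E'
from h import *
st()
E
```

```text
time: 11.7
tool_pos: [603.2, -80.8, 68.4]
tcp_rot: [-179.9, 9.1, 162.2]
ft_force: [-4.5, -1.1, -4.2]
finger_gap: 9.4
t 11.7 jig TCP [ 23.1 -28.1  68.4] F jig [-3.97 -2.43 -4.18] T jig [-0.31  0.78 -0.11] gap 9.4
pitch(tool about jig y, + = free end up)  9.13 yawerr 0.0 roll -0.06
```

```bash
python3 -m creep '-0.05 0 0.03 0 0 0 0.4; -0.1 0 0.04 0 0 0 0.4; -0.1 0 0.04 0 0 0 0.4; -0.1 0 0.04 0 0 0 0.4; -0.1 0 0.04 0 0 0 0.4' 40; python3 - <<'E'
from h import *
st()
E
```

```text
time: 12.2
tool_pos: [604.3, -81.1, 68.3]
tcp_rot: [-179.9, 9.2, 162.2]
ft_force: [-4.3, -1.5, -2.7]
finger_gap: 9.2
t 12.2 jig TCP [ 24.3 -28.1  68.3] F jig [-3.64 -2.73 -2.65] T jig [-0.37  0.8  -0.06] gap 9.2
pitch(tool about jig y, + = free end up)  9.15 yawerr 0.0 roll -0.06
```

```bash
python3 -m creep '-0.05 0 0.016 0 0 0 0.4; -0.1 0 0.024 0 0 0 0.4; -0.1 0 0.024 0 0 0 0.4; -0.1 0 0.024 0 0 0 0.4; -0.1 0 0.024 0 0 0 0.4' 40; python3 - <<'E'
from h import *
st()
E
```

```text
time: 12.7
tool_pos: [605.1, -81.4, 68.1]
tcp_rot: [-179.9, 9.1, 162.2]
ft_force: [-6.1, -0.5, -1.9]
finger_gap: 9.3
t 12.7 jig TCP [ 25.1 -28.1  68.1] F jig [-5.64 -2.39 -1.91] T jig [-0.29  0.98 -0.13] gap 9.3
pitch(tool about jig y, + = free end up)  9.12 yawerr 0.01 roll -0.06
```

```bash
python3 -m creep '-0.05 0 0.008 0 0 0 0.4; -0.05 0 0.008 0 0 0 0.4; -0.05 0 0.008 0 0 0 0.4; -0.05 0 0.008 0 0 0 0.4' 40; python3 - <<'E'
from h import *
st()
E
```

```text
time: 13.1
tool_pos: [605.3, -81.4, 67.9]
tcp_rot: [-179.9, 9.1, 162.2]
ft_force: [-5.2, -0.6, -1.8]
finger_gap: 9.4
t 13.1 jig TCP [ 25.3 -28.1  67.9] F jig [-4.76 -2.14 -1.84] T jig [-0.32  1.19 -0.07] gap 9.4
pitch(tool about jig y, + = free end up)  9.08 yawerr 0.01 roll -0.06
```

```bash
python3 -m creep '-0.05 0 0.01 0 0 0 0.4; -0.1 0 0.016 0 0 0 0.4; -0.1 0 0.016 0 0 0 0.4; -0.1 0 0.016 0 0 0 0.4; -0.1 0 0.016 0 0 0 0.4' 40; python3 - <<'E'
from h import *
st()
E
```

```text
time: 13.6
tool_pos: [605.7, -81.6, 67.7]
tcp_rot: [-179.9, 9.0, 162.2]
ft_force: [-6.8, -0.6, -0.9]
finger_gap: 9.3
t 13.6 jig TCP [ 25.8 -28.1  67.7] F jig [-6.26 -2.64 -0.88] T jig [-0.37  1.37 -0.14] gap 9.3
pitch(tool about jig y, + = free end up)  9.0 yawerr 0.01 roll -0.07
```

```bash
python3 -m creep '-0.05 0 0 0 0 0 0.4; -0.1 0 0.01 0 0 0 0.4; -0.15 0 0.016 0 0 0 0.4; -0.15 0 0.016 0 0 0 0.4; -0.15 0 0.016 0 0 0 0.4; -0.15 0 0.016 0 0 0 0.4' 40; python3 - <<'E'
from h import *
st()
E
```

```text
time: 14.2
tool_pos: [606.3, -81.8, 67.3]
tcp_rot: [-179.9, 8.9, 162.2]
ft_force: [-7.3, 0.3, 0.7]
finger_gap: 9.4
t 14.2 jig TCP [ 26.4 -28.1  67.3] F jig [-7.06 -1.94  0.73] T jig [-0.28  1.61 -0.1 ] gap 9.4
pitch(tool about jig y, + = free end up)  8.88 yawerr 0.01 roll -0.07
```

```bash
python3 -m creep '-0.05 0 -0.01 0 -0.1 0 0.4; -0.1 0 -0.02 0 -0.15 0 0.4; -0.15 0 -0.02 0 -0.15 0 0.4; -0.2 0 -0.02 0 -0.15 0 0.4; -0.2 0 -0.02 0 -0.15 0 0.4; -0.2 0 -0.02 0 -0.15 0 0.4; -0.2 0 -0.02 0 -0.15 0 0.4' 40; python3 - <<'E'
from h import *
st()
E
```

```text
time: 14.9
tool_pos: [606.9, -82.0, 67.0]
tcp_rot: [-179.9, 8.9, 162.2]
ft_force: [-8.0, 0.8, -2.0]
finger_gap: 9.3
t 14.9 jig TCP [ 27.  -28.2  67. ] F jig [-7.88 -1.74 -1.96] T jig [-0.31  1.69 -0.09] gap 9.3
pitch(tool about jig y, + = free end up)  8.87 yawerr 0.01 roll -0.08
```

```bash
python3 -m creep '-0.1 0 -0.02 0 -0.1 0 0.4; -0.13 0 -0.03 0 -0.2 0 0.4; -0.16 0 -0.04 0 -0.2 0 0.4; -0.2 0 -0.04 0 -0.2 0 0.4; -0.24 0 -0.04 0 -0.2 0 0.4; -0.27 0 -0.04 0 -0.2 0 0.4; -0.27 0 -0.04 0 -0.2 0 0.4; -0.27 0 -0.04 0 -0.2 0 0.4; -0.27 0 -0.04 0 -0.2 0 0.4' 80; python3 - <<'E'
from h import *
import cv2
st()
i=imaging.snapshot("wrist");cv2.imwrite("pics/w4.png",i[:,:,::-1])
st()
E
```

```text
time: 15.8
tool_pos: [607.6, -82.2, 66.7]
tcp_rot: [-179.9, 8.8, 162.2]
ft_force: [-9.9, 0.4, -0.7]
finger_gap: 8.8
t 15.8 jig TCP [ 27.7 -28.1  66.7] F jig [-9.54 -2.61 -0.71] T jig [-0.28  2.22 -0.04] gap 8.8
pitch(tool about jig y, + = free end up)  8.83 yawerr 0.02 roll -0.09
t 15.85 jig TCP [ 27.7 -28.1  66.7] F jig [-10.45  -2.85   0.61] T jig [-0.33  2.18 -0.14] gap 8.7
pitch(tool about jig y, + = free end up)  8.83 yawerr 0.02 roll -0.09
```

View pics/w4.png

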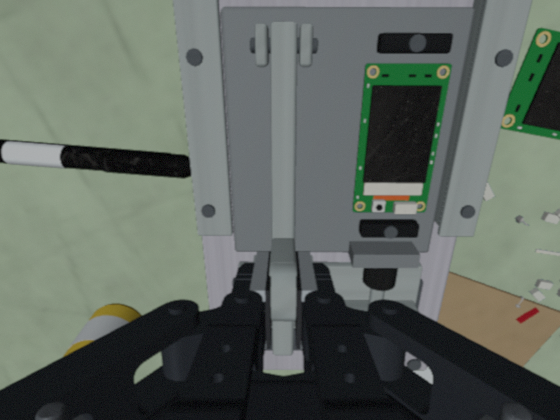

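```bash
python3 -m creep '-0.2 0 -0.02 0 -0.1 0 0.4; -0.23 0 -0.03 0 -0.15 0 0.4; -0.25 0 -0.03 0 -0.15 0 0.4; -0.27 0 -0.03 0 -0.15 0 0.4; -0.29 0 -0.03 0 -0.15 0 0.4; -0.29 0 -0.03 0 -0.15 0 0.4; -0.29 0 -0.03 0 -0.15 0 0.4; -0.31 0 0.06 0 0.4 0 0.4; -0.33 0 0.14 0 0.95 0 0.4; -0.35 0 0.23 0 1.5 0 0.4; -0.37 0 0.32 0 2.05 0 0.4; -0.37 0 0.32 0 2.05 0 0.4; -0.37 0 0.32 0 2.05 0 0.4' 80; python3 - <<'E'
from h import *
st()
E
```

```text
time: 17.15
tool_pos: [609.4, -82.8, 62.9]
tcp_rot: [-179.9, 6.5, 162.2]
ft_force: [-12.0, 1.6, 1.6]
finger_gap: 8.3
t 17.15 jig TCP [ 29.7 -28.1  62.9] F jig [-11.93  -2.17   1.63] T jig [-0.34  2.56 -0.08] gap 8.3
pitch(tool about jig y, + = free end up)  6.48 yawerr 0.01 roll -0.1
```

```bash
python3 -m creep '-0.24 0 0 0 0 0 0.4; -0.25 0 0.06 0 0.4 0 0.4; -0.27 0 0.12 0 0.8 0 0.4; -0.28 0 0.18 0 1.2 0 0.4; -0.29 0 0.23 0 1.5 0 0.4; -0.29 0 0.23 0 1.5 0 0.4; -0.29 0 0.23 0 1.5 0 0.4' 80; python3 - <<'E'
from h import *
st()
E
```

```text
time: 17.85
tool_pos: [610.4, -83.1, 60.0]
tcp_rot: [-179.9, 4.7, 162.2]
ft_force: [-12.3, 0.4, 2.0]
finger_gap: 8.9
t 17.85 jig TCP [ 30.7 -28.1  60. ] F jig [-11.8   -3.36   1.96] T jig [-0.28  2.66 -0.08] gap 8.9
pitch(tool about jig y, + = free end up)  4.71 yawerr 0.02 roll -0.12
```

```bash
python3 -m creep '-0.23 0 0 0 0 0 0.4; -0.24 0 0.06 0 0.4 0 0.4; -0.26 0 0.12 0 0.8 0 0.4; -0.27 0 0.18 0 1.2 0 0.4; -0.28 0 0.23 0 1.5 0 0.4; -0.28 0 0.23 0 1.5 0 0.4; -0.28 0 0.23 0 1.5 0 0.4' 80; python3 - <<'E'
from h import *
st()
E
```

```text
time: 18.55
tool_pos: [611.3, -83.4, 57.1]
tcp_rot: [-179.9, 2.9, 162.2]
ft_force: [-11.3, 1.0, 1.8]
finger_gap: 8.8
t 18.55 jig TCP [ 31.6 -28.1  57.1] F jig [-11.05  -2.47   1.82] T jig [-0.33  2.62 -0.02] gap 8.8
pitch(tool about jig y, + = free end up)  2.93 yawerr 0.02 roll -0.13
```

```bash
python3 -m creep '-0.23 0 0 0 0 0 0.4; -0.24 0 0.06 0 0.4 0 0.4; -0.26 0 0.11 0 0.8 0 0.4; -0.27 0 0.16 0 1.2 0 0.4; -0.28 0 0.19 0 1.5 0 0.4; -0.28 0 0.19 0 1.5 0 0.4; -0.28 0 0.19 0 1.5 0 0.4' 80; python3 - <<'E'
from h import *
st()
E
```

```text
time: 19.25
tool_pos: [612.0, -83.6, 54.4]
tcp_rot: [-179.9, 1.1, 162.2]
ft_force: [-12.2, 1.1, 1.7]
finger_gap: 8.5
t 19.25 jig TCP [ 32.4 -28.2  54.4] F jig [-11.98  -2.68   1.67] T jig [-0.27  2.57 -0.01] gap 8.5
pitch(tool about jig y, + = free end up)  1.15 yawerr 0.02 roll -0.14
```

```bash
python3 -m creep '-0.23 0 0 0 0.1 0 0.4; -0.24 0 0.03 0 0.3 0 0.4; -0.25 0 0.05 0 0.6 0 0.4; -0.25 0 0.05 0 0.8 0 0.4; -0.25 0 0.05 0 0.8 0 0.4; -0.25 0 0.05 0 0.8 0 0.4' 80; python3 - <<'E'
from h import *
st()
E
```

```text
time: 19.85
tool_pos: [612.8, -83.8, 53.9]
tcp_rot: [-179.8, 0.1, 162.2]
ft_force: [-14.6, 1.5, 5.9]
finger_gap: 8.6
t 19.85 jig TCP [ 33.2 -28.1  53.9] F jig [-14.38  -3.05   5.85] T jig [-0.27  2.29 -0.04] gap 8.6
pitch(tool about jig y, + = free end up)  0.13 yawerr 0.03 roll -0.16
```

```bash
python3 -m creep '-0.2 0 0 0 0 0 0.4; -0.15 0 0 0 0 0 0.4; -0.1 0 0 0 0 0 0.4; -0.05 0 0 0 0 0 0.4; 0 0 0 0 0 0 0.4; 0.05 0 0 0 0 0 0.4; 0.1 0 0 0 0 0 0.4; 0.15 0 0 0 0 0 0.4; 0.15 0 0 0 0 0 0.4; 0.15 0 0 0 0 0 0.4' 80; python3 - <<'E'
from h import *
st()
E
```

```text
time: 20.85
tool_pos: [610.8, -83.2, 54.0]
tcp_rot: [-179.8, 0.1, 162.2]
ft_force: [-9.6, -0.4, 1.7]
finger_gap: 9.0
t 20.85 jig TCP [ 31.1 -28.2  54. ] F jig [-9.02 -3.33  1.66] T jig [-0.32  1.23 -0.05] gap 9.0
pitch(tool about jig y, + = free end up)  0.06 yawerr 0.03 roll -0.16
```

```bash
python3 -m creep '-0.1 0 0 0 0 0 0.4; -0.05 0 0 0 0 0 0.4; 0 0 0 0 0 0 0.4; 0.03 0 0 0 0 0 0.4; 0.06 0 0 0 0 0 0.4; 0.09 0 0 0 0 0 0.4; 0.12 0 0 0 0 0 0.4; 0.12 0 0 0 0 0 0.4; 0.12 0 0 0 0 0 0.4' 60; python3 - <<'E'
from h import *
st()
E
```

```text
time: 21.75
tool_pos: [609.9, -82.9, 54.1]
tcp_rot: [-179.8, 0.1, 162.2]
ft_force: [-3.9, -1.2, -3.0]
finger_gap: 8.6
t 21.75 jig TCP [ 30.2 -28.1  54.1] F jig [-3.36 -2.37 -3.  ] T jig [-0.26  0.4  -0.12] gap 8.6
pitch(tool about jig y, + = free end up)  0.09 yawerr 0.03 roll -0.16
```

```bash
python3 -m creep '-0.03 0 0.03 0 0 0 0.4; 0 0 0.04 0 0 0 0.4; 0.03 0 0.04 0 0 0 0.4; 0.06 0 0.04 0 0 0 0.4; 0.06 0 0.04 0 0 0 0.4; 0.06 0 0.04 0 0 0 0.4' 60; python3 - <<'E'
from h import *
st()
E
```

```text
time: 22.35
tool_pos: [609.9, -83.0, 54.1]
tcp_rot: [-179.8, 0.2, 162.2]
ft_force: [-1.5, -1.8, -0.9]
finger_gap: 8.8
t 22.35 jig TCP [ 30.2 -28.2  54.1] F jig [-0.91 -2.22 -0.9 ] T jig [-0.28  0.09 -0.15] gap 8.8
pitch(tool about jig y, + = free end up)  0.16 yawerr 0.03 roll -0.16
```

The position holds at 44.4 mm travel while the push falls to ~1 N: the tooth is carrying the carriage. Releasing.

```bash
python3 -m creep '0 0 0 0 0 0 1; 0 0 0 0 0 0 1.3; 0 0 0 0 0 0 2; 0 0 0 0 0 0 3; 0 0 0 0 0 0 4; 0 0 0 0 0 0 4; 0 0 0 0 0 0 4' 40; python3 - <<'E'
from h import *
import cv2
st()
i=imaging.snapshot("wrist");cv2.imwrite("pics/w5.png",i[:,:,::-1])
E
python3 -m creep '0 0 -1 0 0 0 4; 0 0 -3 0 0 0 4; 0 0 -6 0 0 0 4; 0 0 -10 0 0 0 4; 0 0 -14 0 0 0 4; 0 0 -17 0 0 0 4; 0 0 -18 0 0 0 4; 0 0 -18 0 0 0 4; 0 0 -18 0 0 0 4'; python3 - <<'E'
from h import *
import cv2
st()
i=imaging.snapshot("wrist");cv2.imwrite("pics/w6.png",i[:,:,::-1])
i=imaging.snapshot("scene");cv2.imwrite("pics/s6.png",cv2.resize(i[150:295,210:400,::-1],None,fx=4,fy=4,interpolation=cv2.INTER_CUBIC))
E
```

```text
time: 23.05
tool_pos: [610.0, -82.9, 54.1]
tcp_rot: [-179.8, 0.2, 162.2]
ft_force: [0.2, -0.1, -0.3]
finger_gap: 39.7
t 23.05 jig TCP [ 30.3 -28.1  54.1] F jig [ 0.25 -0.01 -0.25] T jig [ 0.   -0.01  0.  ] gap 39.7
pitch(tool about jig y, + = free end up)  0.17 yawerr 0.03 roll -0.15
time: 24.0
tool_pos: [609.0, -82.2, 232.7]
tcp_rot: [-179.8, 0.1, 162.2]
ft_force: [-1.0, 0.7, -0.1]
finger_gap: 40.2
t 24.0 jig TCP [ 29.1 -27.7 232.7] F jig [-1.11  0.34 -0.11] T jig [ 0.01 -0.03 -0.02] gap 40.2
pitch(tool about jig y, + = free end up)  0.07 yawerr 0.03 roll -0.17
```

View pics/w5.png

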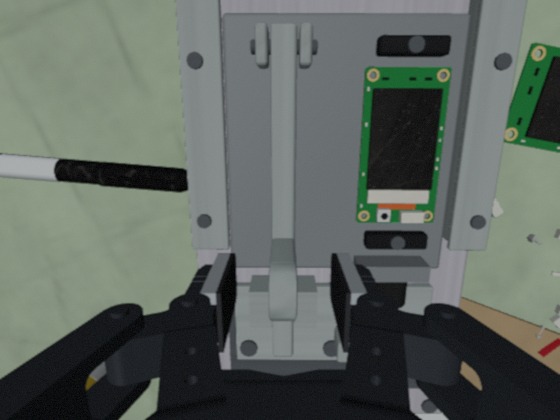

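View pics/w6.png

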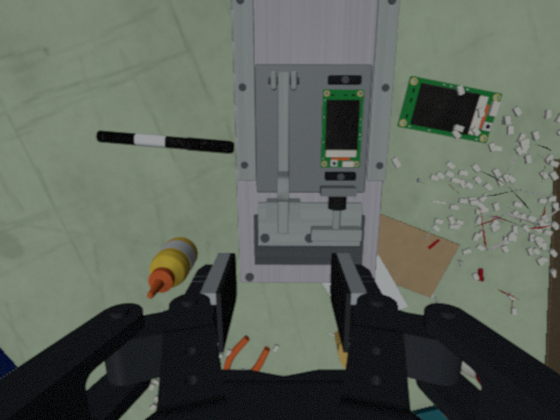

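View pics/s6.png

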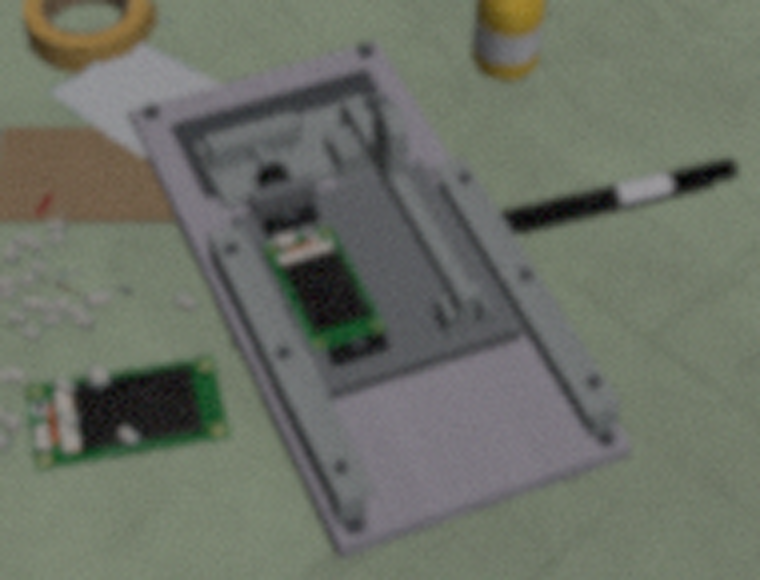

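```bash
python3 - <<'E'
import cv2
i=cv2.imread("pics/w6.png")[60:260,230:400]; cv2.imwrite("pics/w6z.png",cv2.resize(i,None,fx=3,fy=3,interpolation=cv2.INTER_CUBIC))
E
```

```text
(no output)
```

View pics/w6z.png

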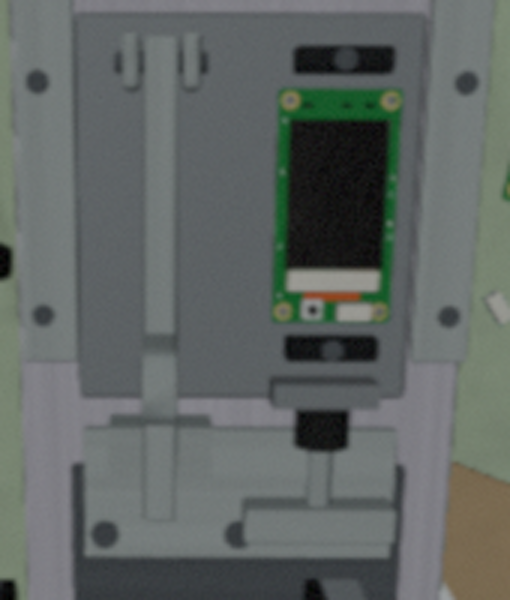

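```bash
python3 - <<'E'
from h import *
np.set_printoptions(precision=1,suppress=True)
Z=lambda X,Y:("wrist",230+X/3,60+Y/3)
for n,q,z in (("barback",Z(160,37),36),("barend",Z(158,521),36),("barend",Z(158,521),41),("pivot",Z(160,62),32),("carr back",Z(250,14),32),("tabbackbottom",Z(160,335),42),("tab sil",Z(160,415),77),("rail end",Z(45,360),34)): print(n,z,jig(onz(*q,z)))
E
python3 -m creep '0 0 0 0 0 0 4; 0 0 0 0 0 0 4; 0 0 0 0 0 0 4; 0 0 0 0 0 0 4; 0 0 0 0 0 0 4; 0 0 0 0 0 0 4; 0 0 0 0 0 0 4; 0 0 0 0 0 0 4; 0 0 0 0 0 0 4; 0 0 0 0 0 0 4'
python3 - <<'E'
from h import *
import cv2
a=cv2.imread("pics/w6.png");b=imaging.snapshot("wrist")[:,:,::-1]
print(cv2.absdiff(a,b).mean(), cv2.phaseCorrelate(a[60:250,240:380,1].astype('f4'),b[60:250,240:380,1].astype('f4')))
s0=cv2.imread("pics/scene0.png");s1=imaging.snapshot("scene")[:,:,::-1]
d=cv2.absdiff(cv2.GaussianBlur(s0,(5,5),0),cv2.GaussianBlur(s1,(5,5),0)).max(2)
for n,(x,y,w,h) in dict(bottle=(325,128,25,45),board=(214,236,55,32),marker=(336,186,62,22),jig=(245,160,120,125)).items(): print(n,d[y:y+h,x:x+w].max(),d[y:y+h,x:x+w].mean())
E
```

```text
barback 36 [-68.4 -27.8  36. ]
barend 36 [ 81.7 -28.3  36. ]
barend 41 [ 79.9 -28.3  41. ]
pivot 32 [-61.8 -27.8  32. ]
carr back 32 [-75.2  -1.3  32. ]
tabbackbottom 42 [ 18.7 -27.7  42. ]
tab sil 77 [ 35.5 -27.6  77. ]
rail end 34 [ 28.1 -64.3  34. ]
time: 25.1
tool_pos: [608.5, -82.1, 231.6]
tcp_rot: [-179.8, -0.0, 162.2]
ft_force: [0.8, 0.1, -0.3]
finger_gap: 39.5
3.2094742063492063 ((0.28746939655701453, 1.323350825914602), 0.8516768975942223)
bottle 5 2.554666666666667
board 6 2.378409090909091
marker 5 2.563049853372434
jig 105 9.861733333333333
```

```bash
python3 -c "
from h import *
st(); print(r.hand_in())"
```

```text
t 25.2 jig TCP [ 28.5 -27.7 231.6] F jig [-0.81 -0.03  0.68] T jig [ 0.    0.08 -0.  ] gap 40.2
pitch(tool about jig y, + = free end up)  -0.05 yawerr 0.03 roll -0.18
the job is handed in; nothing more can be done
None
```

The jig is closed and latched, and I handed the job in at 25.2 s.

**What I did:** I gripped the tab and lifted the bar to about 9° (0.15 rad). I carried the carriage forward at 10 mm/s or less and felt the buffer at about 43–44 mm of travel, so the keeper block sits about 5–6 mm short of its middle setting. I pressed to about 12 N in all and lowered the bar while keeping up the push. I then eased off until the tooth carried the carriage, let go and moved clear.

**Last checks:**
- **Latch:** before I opened the fingers, the carriage stopped at about 44.4 mm and the push fell to about 1 N. After release, the pictures show it still forward by about 44 mm and the bar down, with the tooth beyond the striker.
- **Bar level:** the tool came back to its starting height and pitch with the bar on its stop. The wrist picture agrees, but only to about 0.03 rad.
- **Bystanders:** the bottle, spare board and marker look unchanged from the first scene picture.

**Disagreements:**
- **Peak push:** it briefly read 14.4 N along the slide and 5.9 N upward as the bar bottomed. Allowing for the carriage spring, I estimate about 10–11 N on the buffer, above the 8 N aimed for but under the 15 N limit.
- **Bar angle:** while pressing, the tool's pitch read about 1° more than the bar angle worked out from its height, so the tab probably turned slightly in the grip.
- **Scene camera:** it placed the jig about 8 mm off from the other two cameras, so I used the wrist camera's position.

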